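# Release the parts safe's drawer with the dowel

### The job

The small grey parts case on the bench is shut by a sprung catch inside it. Take the dowel from its stand, push it gently through the small hole in the case's top (never with more than 14 N) onto the catch behind it, and keep the catch pressed until the drawer has slid all the way out by itself. Then put the dowel back upright and fully home in its stand, and leave the other things on the bench where they are.

Things in the scene. Friction and masses are not known exactly. Their poses are not given: they have to be found in the camera images.
- dowel: loose steel dowel with a wooden handle, 101 mm long, 35 to 70 g. Origin: the tip's lowest point; +z runs up the dowel. Rod 8 mm in diameter, round nose, 0 to 46 mm above the origin; collar 20 mm in diameter, 46 to 51 mm; plain round handle 16 mm in diameter, 51 to 101 mm (grip here). It starts upright in the stand, its collar on the stand's top
- stand: fixed aluminium block 46 x 46 mm, 52 mm high, with one upright blind hole, 12 mm wide (2 mm chamfer at the mouth) and 48 mm deep, in the middle of its top. It stands on the 3 mm mat. Origin: centre of the underside
- stand_hole (a point): centre of the mouth of the stand's hole, on its top, 52 mm above its underside. With the dowel fully home its origin is 46 mm below this point
- case: fixed grey sheet-metal case 140 mm (x) x 104 mm (y) x 70 mm high, one drawer that opens to the case's own -x. Origin: centre of the underside. The catch inside resists with about 3 N at first touch, lets the drawer go after about 4 mm of travel (some 6 N) and meets a hard stop after about 5.5 mm (some 8 N). More than 14 N from the dowel on any part of the case is too much
- case_hole (a point): centre of the mouth of the release hole, 12.5 mm wide, in the case's 5 mm thick top, 40 mm from the case's centre along its +x (away from the drawer front). Axes as the case's. Straight below lies the catch's pressing plate, 10 to 27 mm under this point: how deep differs from case to case and must be felt
- drawer (a joint): how far the drawer is out, in m: 0 shut, 0.040 fully out at its stop. A weak damped spring slides it out in 2 to 3 s while the catch is held down; if the catch is let go before the drawer is 30 mm out, a next tooth catches it part way
- wick_spool: small white spool 24 mm in diameter, 16 mm high, loose; leave it. Origin: centre of the underside
- esd_brush: small black brush 120 x 18 x 16 mm lying on the bench, loose; leave it. Origin: centre of the underside, long side along x
- solder_spool: white spool of grey solder wire 51 mm in diameter, 39 mm high, standing, loose; leave it. Origin: centre of the underside

How it is judged:
On the way, in this order (a step that is already met when the one before it is completed fails the run):
1. the dowel's tip is at least 8 mm down in the case's hole while the drawer is still shut (z of dowel in the frame of case_hole below -0.008 m and horizontal distance between dowel and case_hole below 0.008 m and value of joint drawer below 0.004 m), for 0.1 s.
2. the drawer has slid out more than 30 mm with the dowel still in the hole (z of dowel in the frame of case_hole below -0.008 m and horizontal distance between dowel and case_hole below 0.008 m and value of joint drawer above 0.03 m), for 0.1 s.
At the end, for the whole second after the job is handed in: The drawer is out by more than 35 of its 40 mm, and the dowel stands still and upright (within 7 degrees) in the stand's hole, let go, its collar within 3 mm of the stand's top (value of joint drawer above 0.035 m and z of dowel in the frame of stand_hole below -0.043 m and horizontal distance between dowel and stand_hole below 0.006 m and angle between dowel's own z axis and vertical below 0.12 rad and linear speed of dowel below 0.02 m/s); the robot touches nothing.
It fails at once if the dowel presses on the case or its catch with more than 14 N (contact force between dowel and case above 14 N).
It fails at once if another thing on the bench is moved by more than 30 mm (distance of any of wick_spool, esd_brush, solder_spool from where it was at the start of the episode above 0.03 m).
It also fails if it takes over 51 s, if anything falls off the work surface, if the arm or the gripper's body presses on something with over 40 N, if the wrist force passes 120 N, or if a joint passes its speed limit or range.

### The arm

A 6-joint arm with a two-finger parallel gripper is mounted at the origin on a cart in front of the work surface, level with it; the furniture and walls round the work are solid. World frame = base frame: x ahead of the robot, y to its left, z up, the work surface at z = 0. Lengths are in m, angles in rad, forces in N, time in s.
With the tool pointing down it reaches from about 0.25 to 0.775 m from the base axis. Payload 8.9 kg.
Tool frame: the origin (TCP) lies at the very end of the fingers, on their centre line; the grasp point (between the pads) lies 19 mm behind it (env.tcp_to_grasp is the distance from the TCP to the grasp point, in m); z points along the fingers, y is the line along which they close (so a half turn about z gives the same grasp; the last joint's range is limited). The gripper opens to 85 mm and grips with 20 to 120 N. Pads are 22 mm wide; open, the fingers measure 114 mm over their backs; the gripper's body (76 mm by 85 mm) begins 54 mm behind the grasp point. The pads swing forward as they close: fully open they stand 13 mm farther back than shut.
Start: joints at [1.082, 0.291, -0.153, 1.127, 0, 1.431], TCP at [0.18, 0.493, 0.231] pointing down, gripper open.
Joint ranges: [-2.52, 2.52], [-0.91, 1.74], [-1.3, 1.37], [-1.96, 2.02], [-1.52, 1.47], [-3.14, 3.14]. Speed limits (rad/s): [2.22, 2.22, 2.79, 3.14, 3.14, 3.14].

### API

Orientations are given as a 3x3 rotation matrix whose columns are the frame's x, y, z axes.
In Python, from rig import env gives the robot as it stands. The module is installed in compiled form; this text tells all that it offers.
- The arm moves only by the shell command python3 -m handwheel 'ROWS' [FORCE]. ROWS is JSON, a list that holds one entry, the list of rows, each a list of 7 numbers: the shift along the tool's x, y, z in m, then the turn, a rotation vector about the tool's x, y, z in rad, then the finger opening in m, from 0 to 0.0854. A call has 1 to 10 rows; each row shifts and turns the commanded pose from where the row before left it, along the tool's axes as they then stand; what a row does not reach is not made up. A row lasts 1/8 s, in which the tool goes at most 62.5 mm and 10.7 degrees, less where a joint would pass 70% of its speed; a pose out of reach is approached as far as the arm can. A call is refused whole if a number of a shift passes 0.0625 or a number of a turn 0.188, either way. A call with a gripper value outside its range is refused whole. The fingers move at their own pace and stop on an object; FORCE is the grip in N (left out, the last holds). Time passes only in rows, so rows that do not move let the fingers close. It gives the time, the measured TCP pose, the force, the opening and the grip force at its end, in the units of the state.
- env.read_state(): the state, without advancing time (a new reading comes with each control period).
- env.camera(name): name is "scene" or "top"; returns a dict with "frame" (400x640x3 uint8, blue, green, red), "z_map" (400x640 float32, m along the optical axis (not along the pixel's ray), 0 where there is no reading), "intrinsics" (3x3 intrinsics, pixels), "pose" (4x4, takes a point from camera to world coordinates). Camera axes: x right, y up, looking along -z (the intrinsics and any distortion apply to the point x, -y, -z); pixel columns grow to the right and rows downward; lengths in m; the calibration is good to about 2 mm. A picture is of the moment at which its call begins.
- env.job_done(): hands the job in; it is judged then, once.
The state is a dict: "clock": time; "joint_pos": joint angles; "qvel": joint speeds; "joint_torque": joint torques, N m; "position": TCP position; "tcp_rot": TCP orientation; "wrist_force": force on the tool from outside, world axes, zero at the start; "wrist_torque": the same for the moment, N m; "opening": finger opening in m; "gripper_force": force on a finger pad.
Only numpy, scipy, OpenCV 4.12 (cv2) and the standard library are available. Lean on these libraries where they do the work, as an engineer would, in place of code of your own. Each camera call takes 0.05 s, during which the arm holds its last target. There are 200 camera calls.

## Working session

There is one attempt and no reset: what is moved stays moved. The work goes in short steps, Python scripts to look and compute and a shell command to move; the robot and the scene stay as the last step left them, time stands still between calls to the robot, and variables do not carry over. Pictures are saved under pics/ and viewed, at most 10 in all, crops included, and the job is handed in when it is done.

```bash
mkdir -p pics; cat > h.py <<'E'
import numpy as np, cv2
from rig import env
def look(name):
    c=env.camera(name); return c
def pts(c):
    K=c["intrinsics"]; z=c["z_map"]; h,w=z.shape
    u,v=np.meshgrid(np.arange(w),np.arange(h))
    P=np.stack([(u-K[0,2])/K[0,0]*z,-(v-K[1,2])/K[1,1]*z,-z],-1)
    T=c["pose"]; W=P@T[:3,:3].T+T[:3,3]; W[z==0]=np.nan
    return W
def ray(c,u,v,zp):
    K=c["intrinsics"];T=c["pose"]
    d=T[:3,:3]@np.array([(u-K[0,2])/K[0,0],-(v-K[1,2])/K[1,1],-1]); o=T[:3,3]
    return o+d*(zp-o[2])/d[2]
E
python3 - <<'E'
from h import *
for n in("scene","top"):
    c=look(n); cv2.imwrite(f"pics/{n}0.png",c["frame"]); np.savez(f"{n}0.npz",**c)
    print(n,c["pose"].round(3),c["intrinsics"].round(1))
s=env.read_state();print(s["clock"],s["position"],s["tcp_rot"].round(3),s["opening"],s["wrist_force"])
E
```

```text
scene [[ 0.5    0.496 -0.71  -0.078]
 [-0.866  0.305 -0.397 -0.237]
 [ 0.019  0.813  0.582  0.582]
 [ 0.     0.     0.     1.   ]] [[446.2   0.  317.4]
 [  0.  446.2 200. ]
 [  0.    0.    1. ]]
top [[-0.015  0.995 -0.1    0.447]
 [-1.    -0.017 -0.015  0.083]
 [-0.016  0.1    0.995  0.981]
 [ 0.     0.     0.     1.   ]] [[373.3   0.  319.1]
 [  0.  373.3 204. ]
 [  0.    0.    1. ]]
0.1 [0.17975294 0.49287043 0.23080357] [[-0.939  0.343 -0.001]
 [ 0.343  0.939 -0.001]
 [ 0.    -0.001 -1.   ]] 0.08539029929303824 [ 0.65302548 -0.35615867 -0.836091  ]
```

View pics/top0.png

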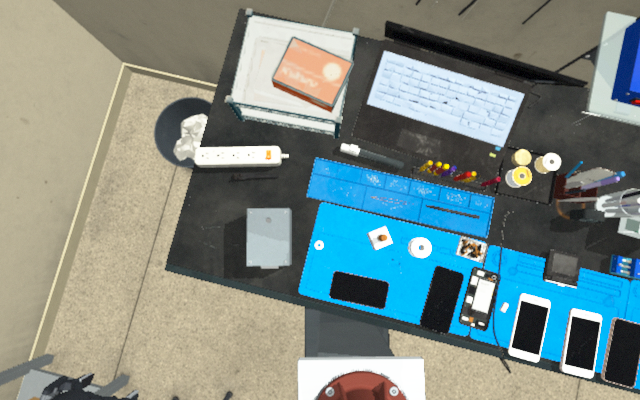

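View pics/scene0.png

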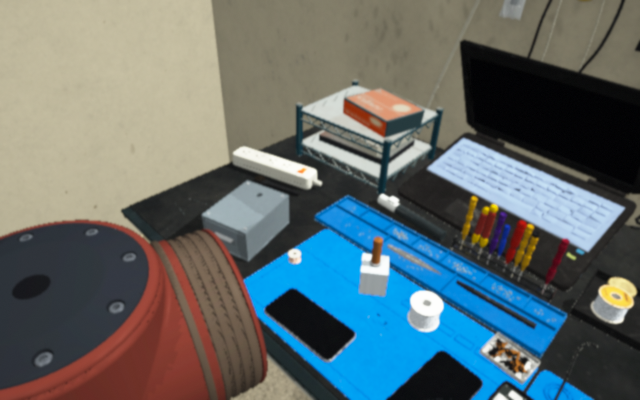

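The top view shows the case at about (269,237), with its handle at (268,268) pointing to world -x, the stand and dowel at (381,238), the small spool at (319,245) and the solder spool at (420,247). The scene view shows the case hole at about (262,192) and the dowel handle at (377,250).

```bash
cat > crop.py <<'E'
from h import *
t=dict(np.load("top0.npz")); s=dict(np.load("scene0.npz"))
a=cv2.resize(t["frame"][200:275,235:310],(400,400),interpolation=cv2.INTER_NEAREST)
b=cv2.resize(t["frame"][213:263,356:406],(400,400),interpolation=cv2.INTER_NEAREST)
cc=cv2.resize(s["frame"][175:275,195:295],(400,300),interpolation=cv2.INTER_NEAREST) if 0 else cv2.resize(s["frame"][175:245,200:295],(400,295),interpolation=cv2.INTER_NEAREST)
d=cv2.resize(s["frame"][230:300,340:435],(400,295),interpolation=cv2.INTER_NEAREST)
cv2.imwrite("pics/crop0.png",cv2.resize(np.vstack([np.hstack([a,b]),np.hstack([cc,d])]),(690,600)) )
for c,n in((t,"top"),(s,"scene")):
    W=pts(c); z=W[...,2]
    # case top, by height
    m=((z>.060)&(z<.08)&(W[...,1]>.12)&(W[...,1]<.35)&(W[...,0]<.5)).astype(np.uint8)
    k,l,st,ce=cv2.connectedComponentsWithStats(m)
    for i in range(1,k):
        if st[i,4]>100:
            p=W[l==i]; print(n,"case",st[i],np.nanmedian(p[:,2]), cv2.minAreaRect((p[:,:2]*1000).astype(np.float32)))
    # stand/dowel
    for lo,hi in((.045,.062),(.095,.118)):
        m=(z>lo)&(z<hi)&(abs(W[...,1]+.08)<.1)&(W[...,0]<.5)&(W[...,0]>.2)
        p=W[m]
        if len(p): print(n,lo,len(p),p.mean(0).round(4),cv2.minAreaRect((p[:,:2]*1000).astype(np.float32)))
print("scene hole",ray(s,262,192,.07),"top hole",ray(t,268,212,.07),"dowel top",ray(t,381,238,.11), ray(s,377,238,.11))
E
python3 crop.py
```

```text
top case [ 247  221   43   45 1899] 0.07010392557260903 ((446.1764221191406, 222.6603240966797), (103.60728454589844, 107.06555938720703), 89.69113159179688)
top 0.045 314 [ 0.455  -0.0556  0.0547] ((447.9072570800781, -99.97724914550781), (154.55821228027344, 62.65597152709961), 79.52771759033203)
top 0.095 43 [ 0.4559 -0.0531  0.1085] ((455.498046875, -53.321434020996094), (14.670327186584473, 13.949395179748535), 87.82457733154297)
scene case [ 201  187   80   51 2174] 0.07038039700425996 ((445.19378662109375, 223.72923278808594), (107.75578308105469, 109.64796447753906), 89.8776626586914)
scene 0.045 561 [ 0.4481 -0.0563  0.0547] ((453.9088134765625, -91.14236450195312), (134.88900756835938, 60.238040924072266), 88.41829681396484)
scene 0.095 113 [ 0.452  -0.0542  0.1056] ((454.3677062988281, -53.19062042236328), (14.259268760681152, 15.236322402954102), 52.91161346435547)
scene hole [0.51174007 0.22163541 0.07      ] top hole [0.52124419 0.22229304 0.07      ] dowel top [ 0.45323105 -0.04621076  0.11      ] [ 0.45623984 -0.05090543  0.11      ]
```

View pics/crop0.png

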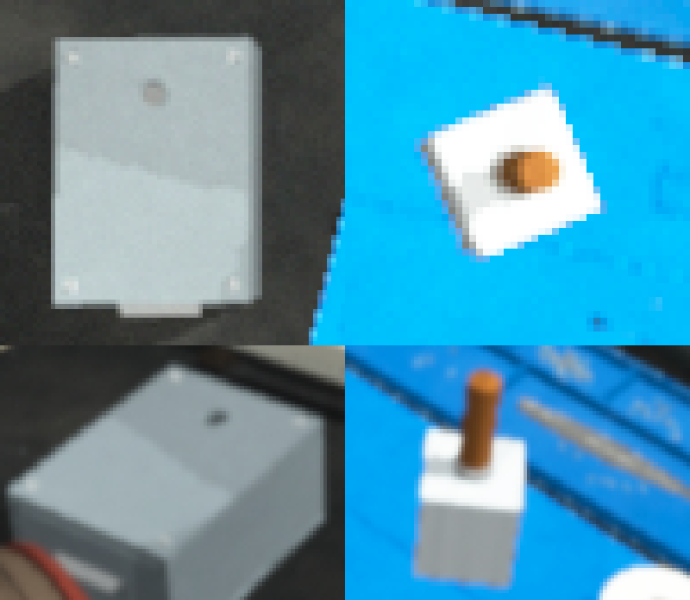

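The crop shows the hole near pixel (268,212) in the top view and (260,192) in the scene view. The dowel's orange handle stands upright in the stand, at about (382,238) in the top view. Next I refine both positions with masks.

```bash
cat > meas.py <<'E'
from h import *
t=dict(np.load("top0.npz")); s=dict(np.load("scene0.npz"))
for c,n,(u0,u1,v0,v1) in((t,"top",(262,276,206,219)),(s,"scene",(252,268,186,198))):
    g=cv2.cvtColor(c["frame"],cv2.COLOR_BGR2GRAY)[v0:v1,u0:u1].astype(float)
    w=np.clip(np.median(g)-g-12,0,None); v,u=np.mgrid[v0:v1,u0:u1]
    cu,cv_=(w*u).sum()/w.sum(),(w*v).sum()/w.sum()
    print(n,"hole",cu,cv_,ray(c,cu,cv_,.070),ray(c,cu,cv_,.065))
    W=pts(c);z=W[...,2]
    m=(abs(z-.070)<.004)&(abs(W[...,1]-.22)<.08)&(abs(W[...,0]-.48)<.1)
    p=W[m];print("case rect",cv2.minAreaRect((p[:,:2]*1000).astype(np.float32)),np.median(p[:,2]), W[240,270])
    hsv=cv2.cvtColor(c["frame"],cv2.COLOR_BGR2HSV)
    o=(hsv[...,0]<20)&(hsv[...,1]>110)&(abs(W[...,0]-.455)<.03)&(abs(W[...,1]+.053)<.03)
    p=W[o&(z>.104)]; print("handle top",p.mean(0),p.max(0),p.min(0))
    p=W[o&(z>.065)&(z<.1)]; print("handle side",len(p),p.mean(0) if len(p) else 0)
    st=(abs(z-.055)<.003)&(abs(W[...,0]-.455)<.04)&(abs(W[...,1]+.053)<.04)
    p=W[st];print("stand",cv2.minAreaRect((p[:,:2]*1000).astype(np.float32)),np.median(p[:,2]))
    vv,uu=np.nonzero(o);
    if n=="top":
        for zz in (.11,): print("blob", uu.min(),uu.max(),vv.min(),vv.max())
E
python3 meas.py
```

```text
top hole 268.4371631205674 206.9809929078014 [0.53359196 0.22119979 0.07      ] [0.53406777 0.22195805 0.065     ]
case rect ((462.34637451171875, 222.85113525390625), (104.23261260986328, 139.39138793945312), 89.76665496826172) 0.07008142510235882 [0.45278764 0.2173531  0.07104403]
handle top [ 0.45545253 -0.05205933  0.1099968 ] [ 0.46012532 -0.04647486  0.11257246] [ 0.4507746  -0.05796582  0.1046469 ]
handle side 10 [ 0.45343869 -0.04764882  0.08583402]
stand ((456.1854553222656, -53.94212341308594), (45.80775833129883, 46.0327033996582), 21.523109436035156) 0.055144181719063434
blob 379 386 235 240
scene hole 261.562124248497 191.41983967935872 [0.51295573 0.22359514 0.07      ] [0.5187288  0.22809254 0.065     ]
case rect ((461.89337158203125, 223.57662963867188), (107.20571899414062, 143.20486450195312), 89.54595947265625) 0.07047065426392385 [4.63998321e-01 1.72255365e-01 1.01393046e-04]
handle top [ 0.45155459 -0.05462663  0.10883523] [ 0.45881434 -0.04865358  0.11277823] [ 0.4472317  -0.06026225  0.10402581]
handle side 112 [ 0.44912962 -0.05531498  0.08240971]
stand ((455.84564208984375, -52.840980529785156), (50.41025161743164, 45.86253356933594), 21.530847549438477) 0.055592467152036806
```

```bash
sed -i 's/(262,276,206,219)/(261,276,214,227)/; s/(252,268,186,198)/(251,269,189,201)/' meas.py; python3 meas.py | grep hole
python3 - <<'E'
from rig import env; print(env.tcp_to_grasp)
E
```

```text
top hole 268.0769230769231 219.21678321678323 [0.50351923 0.22212867 0.07      ] [0.50382998 0.22289203 0.065     ]
scene hole 259.18844984802433 194.4787234042553 [0.50170356 0.22128209 0.07      ] [0.50736677 0.22575691 0.065     ]
0.0187
```

```bash
cat > d.py <<'E'
import sys; from h import *
s=env.read_state(); R=s["tcp_rot"]; p=s["position"]
t=np.array([float(a) for a in sys.argv[1:4]])
Rd=np.array([[-.939,.343,0],[.343,.939,0],[0,0,-1.]])
print("pos",p.round(4),"tool delta mm",(R.T@(t-p)*1000).round(1),"turn",cv2.Rodrigues(R.T@Rd)[0].ravel().round(4))
print("t",s["clock"],"F",s["wrist_force"].round(2),"open",s["opening"],s["gripper_force"],"tilt",R[:,2].round(4))
E
python3 -m handwheel '[[[-0.042,-0.0395,0,0,0,0,0.0854],[-0.042,-0.0395,0,0,0,0,0.0854],[-0.042,-0.0395,0,0,0,0,0.0854],[-0.042,-0.0395,0,0,0,0,0.0854],[-0.042,-0.0395,0,0,0,0,0.0854],[-0.042,-0.0395,0,0,0,0,0.0854],[-0.042,-0.0395,0,0,0,0,0.0854],[-0.042,-0.0395,0,0,0,0,0.0854],[-0.042,-0.0395,0,0,0,0,0.0854],[-0.042,-0.0395,0,0,0,0,0.0854]]]' 40; python3 d.py 0.4555 -0.053 0.071
```

```text
clock: 1.35
position: [0.4395, -0.0237, 0.2312]
tcp_rot: [[-0.939, 0.343, 0.0], [0.343, 0.939, 0.0], [0.0, 0.0, -1.0]]
wrist_force: [-0.1, 0.5, 0.2]
opening: 0.0855
gripper_force: 0.0
pos [ 0.4395 -0.0237  0.2312] tool delta mm [-25.  -22.  160.2] turn [ 0.0002 -0.      0.0001]
t 1.35 F [-0.08  0.45  0.19] open 0.08547587133769208 0.0 tilt [ 1.e-04  2.e-04 -1.e+00]
```

```bash
python3 -m handwheel '[[[-0.025,-0.022,0.02,0,0,0,0.0854],[0,0,0.04,0,0,0,0.0854],[0,0,0.04,0,0,0,0.0854],[0,0,0.04,0,0,0,0.0854],[0,0,0.02,0,0,0,0.0854],[0,0,0,0,0,0,0.0854]]]' 40; python3 d.py 0.4555 -0.053 0.071; python3 - <<'E'
from h import *
c=look("scene"); f=c["frame"][200:320,280:480]; a=cv2.resize(f,(800,480))
cv2.imwrite("pics/grasp.png",a)
E
```

```text
clock: 2.1
position: [0.4536, -0.0507, 0.07]
tcp_rot: [[-0.939, 0.343, -0.003], [0.343, 0.939, 0.001], [0.003, -0.0, -1.0]]
wrist_force: [0.2, -1.8, 0.5]
opening: 0.0855
gripper_force: 0.0
pos [ 0.4536 -0.0507  0.07  ] tool delta mm [-2.6 -1.6 -1. ] turn [-0.0003 -0.0035  0.0004]
t 2.1 F [ 0.23 -1.8   0.52] open 0.08549013314215424 0.0 tilt [-3.4e-03  9.0e-04 -1.0e+00]
```

View pics/grasp.png

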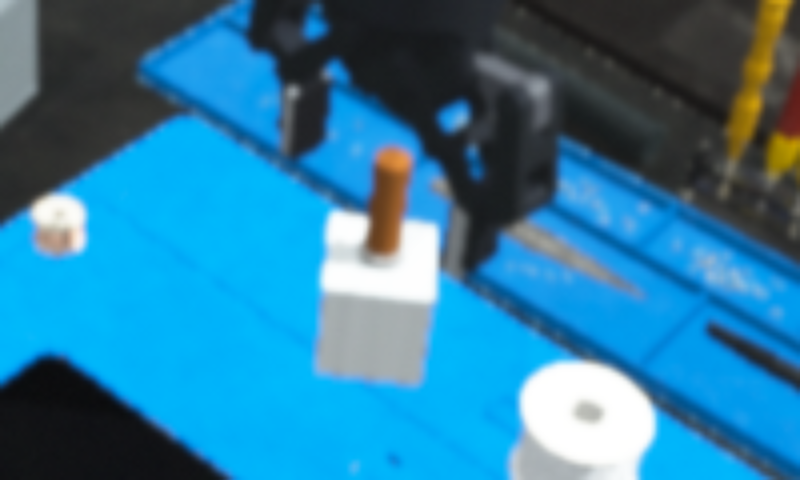

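The handle stands between the open fingers. I shift slightly and close.

```bash
python3 -m handwheel '[[[-0.0025,-0.0015,-0.001,0,0,0,0.0854],[0,0,0,0,0,0,0.04],[0,0,0,0,0,0,0.02],[0,0,0,0,0,0,0.0],[0,0,0,0,0,0,0.0],[0,0,0,0,0,0,0.0],[0,0,0,0,0,0,0.0],[0,0,0,0,0,0,0.0]]]' 40; python3 d.py 0.4555 -0.053 0.071
```

```text
clock: 3.15
position: [0.4569, -0.0533, 0.0725]
tcp_rot: [[-0.939, 0.343, 0.0], [0.343, 0.939, -0.0], [-0.0, -0.0, -1.0]]
wrist_force: [-1.9, -0.1, 5.5]
opening: 0.0152
gripper_force: 38.9
pos [ 0.4569 -0.0533  0.0725] tool delta mm [ 1.5 -0.2  1.5] turn [-0.      0.0002  0.0004]
t 3.15 F [-1.87 -0.15  5.48] open 0.01519937924712977 38.881879448890686 tilt [ 2.e-04 -1.e-04 -1.e+00]
```

```bash
python3 -m handwheel '[[[0,0,-0.02,0,0,0,0],[0,0,-0.045,0,0,0,0],[0,0,-0.045,0,0,0,0],[0.0072,0.039,0,0,0,0,0],[0.0072,0.039,0,0,0,0,0],[0.0072,0.039,0,0,0,0,0],[0.0072,0.039,0,0,0,0,0],[0.0072,0.039,0,0,0,0,0],[0.0072,0.039,0,0,0,0,0],[0.0072,0.039,0,0,0,0,0]]]'; python3 -m handwheel '[[[0,0,0.02,0,0,0,0],[0,0,0.015,0,0,0,0],[0,0,0,0,0,0,0],[0,0,0,0,0,0,0]]]'; python3 d.py 0.5025 0.222 0.143; python3 - <<'E'
from h import *
im=[]
for n,(u,v) in(("scene",(258,185)),("top",(268,215))):
    c=look(n); np.savez(n+"1.npz",**c); im.append(cv2.resize(c["frame"][v-35:v+35,u-28:u+28],(400,500)))
cv2.imwrite("pics/hole1.png",np.hstack(im))
E
```

```text
clock: 4.4
position: [0.5031, 0.2218, 0.182]
tcp_rot: [[-0.939, 0.343, -0.0], [0.343, 0.939, -0.0], [0.0, -0.0, -1.0]]
wrist_force: [0.4, -0.4, 0.1]
opening: 0.0149
gripper_force: 39.1
clock: 4.9
position: [0.5034, 0.22, 0.1477]
tcp_rot: [[-0.939, 0.343, 0.0], [0.343, 0.939, 0.0], [-0.0, 0.0, -1.0]]
wrist_force: [0.1, 0.4, 0.2]
opening: 0.0146
gripper_force: 39.2
pos [0.5034 0.22   0.1477] tool delta mm [1.5 1.6 4.7] turn [ 0.0002  0.0003 -0.0004]
t 4.9 F [0.11 0.43 0.22] open 0.014612018801640978 39.191513657569885 tilt [ 3.e-04  1.e-04 -1.e+00]
```

View pics/hole1.png

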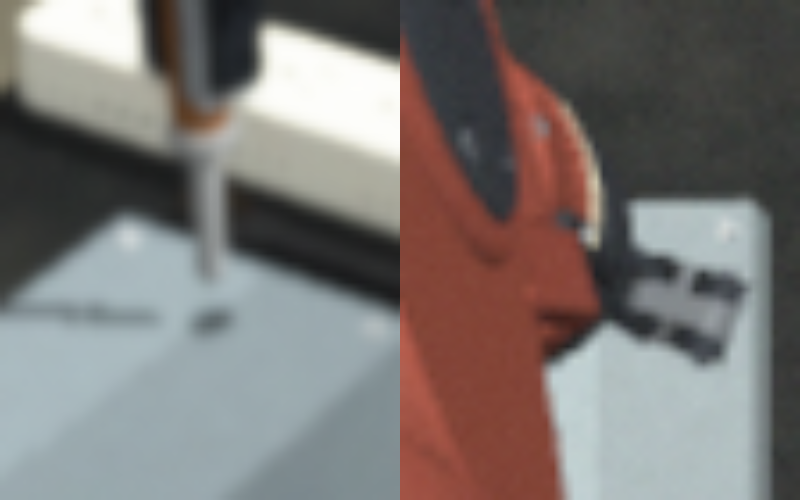

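The scene crop shows the dowel tip at about pixel (259.4,188.5), hanging above the hole at (259.4,194.6). In the top view the arm hides the hole.

```bash
python3 - <<'E'
from h import *
c=dict(np.load("scene1.npz")); c0=dict(np.load("scene0.npz"))
print("poses same",np.abs(c["pose"]-c0["pose"]).max())
hole=ray(c,259.3,194.5,.070)
# diff-based tip/rod mask
d=np.abs(c["frame"].astype(int)-c0["frame"]).sum(2)
for v in range(166,196): print(v,d[v,250:270])
W=pts(c)
for z in(.0835,.0842,.085): print(z,ray(c,259.4,188.5,z)-hole)
# expected rod axis pixel rows for a vertical dowel over hole
T=np.linalg.inv(c["pose"]);K=c["intrinsics"]
def proj(p):
    q=T[:3,:3]@p+T[:3,3]; return (K@np.array([q[0],-q[1],-q[2]]))[:2]/-q[2]
for h in(0,.01,.02,.03,.04,.05): print(h,proj(np.array([hole[0],hole[1],.0842+h])))
E
```

```text
poses same 0.0
166 [ 81  84  67   6 126 212 216 192 153 124  86  48  71  96  93  85  89  99
 102  91]
167 [ 81  83  69   9  97 163 169 151 130  85  59  60 114 117 100  89  90  94
 100 100]
168 [ 86  82  58   3  64  88  70  43  39  31  85 123 139 120 101  92  93  92
  91  95]
169 [ 75  75  51  12  52  47   5  36  65 113 142 140 127 106  98  93  89  92
  95  94]
170 [ 58  60  46   4  46  50  18  20  60  98 120 113  97  90  93  94  88  93
  91  90]
171 [33 37 31  8 28 52 42 18 13 45 86 91 87 84 89 92 93 92 92 96]
172 [19 20 21 11 12 21 13  9 21 54 91 96 83 86 92 88 92 91 91 87]
173 [ 19  15  13  13  11  21  63 102 123 160 160 113  83  82  88  89  90  88
  90  89]
174 [ 17  17  13  17  20  44 111 186 243 290 262 149  74  71  77  79  85  84
  87  87]
175 [ 19  21  17  17  21  48 116 211 290 362 337 183  59  47  54  66  74  80
  83  84]
176 [ 17  19  19  20  16  43 110 202 291 362 348 198  55  26  30  39  45  56
  64  72]
177 [ 22  20  17  18  19  36 103 198 283 358 340 194  53  18  17  19  23  38
  38  46]
178 [ 19  12  19  18  20  34  99 192 281 349 339 200  62  15  15  17  19  16
  19  
[... 901 characters left out ...]
2 48 38 31 26 27 23]
191 [73 73 75 75 75 74 75 71 70 66 71 68 60 49 37 31 26 25 27 25]
192 [50 55 66 75 76 72 73 71 72 73 71 55 44 33 28 27 28 25 25 25]
193 [ 8 14 48 67 72 70 62 58 60 65 57 42 32 32 25 26 25 24 24 25]
194 [43 24 20 60 69 60 51 45 41 40 37 26 25 27 26 26 24 24 27 27]
195 [ 4  7 34 64 72 60 45 31 29 26 24 24 25 24 23 26 25 27 25 26]
0.0835 [1.67502682e-03 4.28052020e-05 1.35000000e-02]
0.0842 [ 0.00085828 -0.00060036  0.0142    ]
0.085 [-7.51400282e-05 -1.33541145e-03  1.50000000e-02]
0 [258.89628918 188.61762492]
0.01 [258.60742496 184.4086527 ]
0.02 [258.31470546 180.14350592]
0.03 [258.01805296 175.82105244]
0.04 [257.71738767 171.44012948]
0.05 [257.41262761 166.9995426 ]
```

```bash
python3 -m handwheel '[[[0.001,0.001,0,0,0,0,0],[0,0,0.003,0,0,0,0],[0,0,0.003,0,0,0,0],[0,0,0,0,0,0,0],[0,0,0,0,0,0,0]]]'; python3 d.py 0.5027 0.2212 0.1335
```

```text
clock: 5.62
position: [0.5025, 0.2217, 0.1413]
tcp_rot: [[-0.939, 0.343, -0.0], [0.343, 0.939, -0.0], [0.0, -0.0, -1.0]]
wrist_force: [0.5, -0.6, -0.4]
opening: 0.0146
gripper_force: 39.2
pos [0.5025 0.2217 0.1413] tool delta mm [-0.4 -0.4  7.8] turn [-0.     -0.0001  0.0005]
t 5.625 F [ 0.5  -0.6  -0.45] open 0.014637371969127927 39.1915887594223 tilt [-1.e-04 -0.e+00 -1.e+00]
```

```bash
python3 -m handwheel '[[[0,0,0,0,0,0,0]]]'; python3 d.py 0.5027 0.2212 0.1335; python3 - <<'E'
from h import *
c=look("scene"); np.savez("scene2.npz",**c)
cv2.imwrite("pics/hole2.png",cv2.resize(c["frame"][165:210,230:290],(800,600),interpolation=cv2.INTER_CUBIC))
E
```

```text
clock: 5.75
position: [0.5026, 0.2217, 0.1414]
tcp_rot: [[-0.939, 0.343, 0.0], [0.343, 0.939, 0.0], [-0.0, 0.0, -1.0]]
wrist_force: [0.6, -0.2, 0.8]
opening: 0.0147
gripper_force: 39.2
pos [0.5026 0.2217 0.1414] tool delta mm [-0.3 -0.5  7.9] turn [0.0001 0.0001 0.0004]
t 5.75 F [ 0.6  -0.2   0.78] open 0.014682411642628537 39.191234707832336 tilt [ 1.e-04  0.e+00 -1.e+00]
```

View pics/hole2.png

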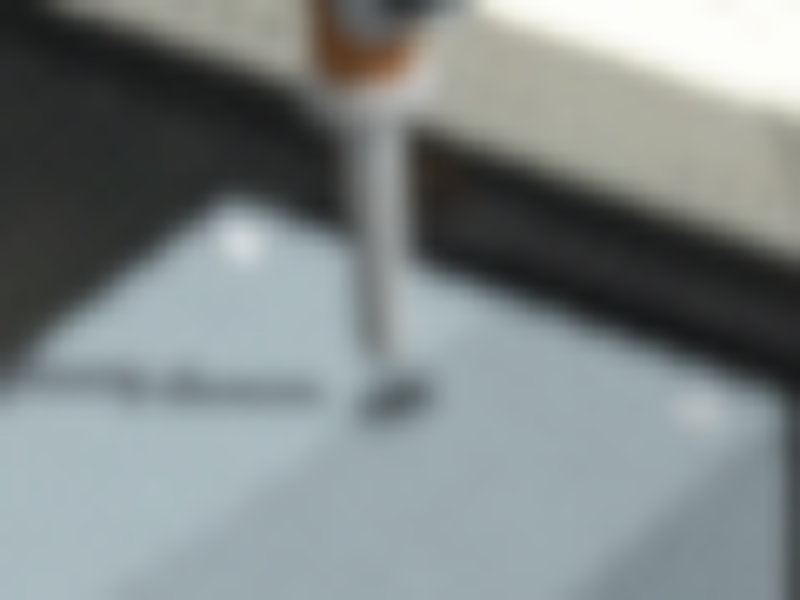

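The tip at about (258.2,191.4) is roughly 1 mm left of the line to the hole at (259.2,194.5), and its depth agrees. I nudge it over and descend gently.

```bash
M="python3 -m handwheel"; python3 -m handwheel '[[[-0.0003,-0.0005,0.003,0,0,0,0],[0,0,0.003,0,0,0,0],[0,0,0,0,0,0,0],[0,0,0,0,0,0,0]]]'; python3 d.py 0.5029 0.2212 0.1335; python3 -m handwheel '[[[0,0,0.0015,0,0,0,0],[0,0,0,0,0,0,0]]]' |egrep 'pos|wrist'
```

```text
clock: 6.3
position: [0.5026, 0.2212, 0.1353]
tcp_rot: [[-0.939, 0.343, -0.0], [0.343, 0.939, -0.0], [0.0, -0.0, -1.0]]
wrist_force: [-0.2, 0.2, -0.9]
opening: 0.0148
gripper_force: 39.2
pos [0.5026 0.2212 0.1353] tool delta mm [-0.3  0.1  1.8] turn [-0.     -0.0001  0.0004]
t 6.3 F [-0.21  0.19 -0.85] open 0.014763090305782342 39.19180512428284 tilt [-1.e-04 -0.e+00 -1.e+00]
position: [0.5026, 0.2211, 0.1337]
wrist_force: [-0.6, 0.9, 0.3]
```

```bash
python3 -m handwheel '[[[0,0,0.001,0,0,0,0],[0,0,0,0,0,0,0]]]' |egrep 'pos|wrist';python3 -m handwheel '[[[0,0,0.001,0,0,0,0],[0,0,0,0,0,0,0]]]' |egrep 'pos|wrist'
```

```text
position: [0.5026, 0.2211, 0.1327]
wrist_force: [-0.5, 1.0, -1.3]
position: [0.5026, 0.2211, 0.1317]
wrist_force: [-0.1, -0.5, 0.1]
```

```bash
python3 -m handwheel '[[[0,0,0.001,0,0,0,0],[0,0,0,0,0,0,0]]]' |egrep 'pos|wrist';python3 -m handwheel '[[[0,0,0.001,0,0,0,0],[0,0,0,0,0,0,0]]]' |egrep 'pos|wrist'
```

```text
position: [0.5026, 0.2212, 0.1307]
wrist_force: [-0.7, 0.5, 0.0]
position: [0.5026, 0.2211, 0.1297]
wrist_force: [-0.3, -0.2, -0.6]
```

```bash
python3 -m handwheel '[[[0,0,0.001,0,0,0,0],[0,0,0.001,0,0,0,0],[0,0,0,0,0,0,0]]]' |egrep 'pos|wrist';python3 -m handwheel '[[[0,0,0.001,0,0,0,0],[0,0,0.001,0,0,0,0],[0,0,0,0,0,0,0]]]' |egrep 'clo|pos|wrist'
```

```text
position: [0.5025, 0.2211, 0.1277]
wrist_force: [-0.4, -0.5, -0.9]
clock: 8.3
position: [0.5026, 0.2211, 0.1257]
wrist_force: [0.1, 0.4, -0.9]
```

```bash
python3 -m handwheel '[[[0,0,0.001,0,0,0,0],[0,0,0.001,0,0,0,0],[0,0,0,0,0,0,0]]]' |egrep 'pos|wrist'
```

```text
position: [0.5025, 0.2211, 0.1237]
wrist_force: [0.1, -0.4, -1.0]
```

```bash
python3 -m handwheel '[[[0,0,0.001,0,0,0,0],[0,0,0.001,0,0,0,0],[0,0,0,0,0,0,0]]]' |egrep 'clo|pos|wrist'
```

```text
clock: 9.05
position: [0.5026, 0.2211, 0.1217]
wrist_force: [0.0, 0.6, 0.4]
```

```bash
python3 -m handwheel '[[[0,0,0.001,0,0,0,0],[0,0,0.001,0,0,0,0],[0,0,0,0,0,0,0]]]' |egrep 'clo|pos|wrist'
```

```text
clock: 9.43
position: [0.5025, 0.2211, 0.1197]
wrist_force: [0.3, -0.6, 0.1]
```

```bash
python3 -m handwheel '[[[0,0,0.001,0,0,0,0],[0,0,0.001,0,0,0,0],[0,0,0,0,0,0,0]]]' |egrep 'clo|pos|wrist'
```

```text
clock: 9.8
position: [0.5026, 0.2211, 0.1177]
wrist_force: [-0.3, 0.1, -1.1]
```

```bash
python3 -m handwheel '[[[0,0,0.001,0,0,0,0],[0,0,0.001,0,0,0,0],[0,0,0,0,0,0,0]]]' |egrep 'clo|pos|wrist'
```

```text
clock: 10.18
position: [0.5026, 0.2211, 0.1157]
wrist_force: [-0.5, 0.0, -1.1]
```

Tip is about 18 mm deep with no contact yet. I keep feeling downward.

```bash
python3 -m handwheel '[[[0,0,0.001,0,0,0,0],[0,0,0.001,0,0,0,0],[0,0,0,0,0,0,0]]]' |egrep 'clo|pos|wrist'
```

```text
clock: 10.55
position: [0.5028, 0.2212, 0.114]
wrist_force: [0.1, -0.7, 3.6]
```

```bash
python3 -m handwheel '[[[0,0,0.001,0,0,0,0],[0,0,0.001,0,0,0,0],[0,0,0,0,0,0,0]]]' |egrep 'clo|pos|wrist'
```

```text
clock: 10.92
position: [0.5028, 0.2212, 0.1121]
wrist_force: [-0.9, -0.0, 5.5]
```

```bash
python3 -m handwheel '[[[0,0,0.001,0,0,0,0],[0,0,0.001,0,0,0,0],[0,0,0,0,0,0,0]]]' |egrep 'clo|pos|wrist'
```

```text
clock: 11.3
position: [0.5029, 0.2212, 0.1103]
wrist_force: [0.1, -0.3, 7.5]
```

```bash
python3 -m handwheel '[[[0,0,0,0,0,0,0],[0,0,0,0,0,0,0],[0,0,0,0,0,0,0],[0,0,0,0,0,0,0],[0,0,0,0,0,0,0],[0,0,0,0,0,0,0],[0,0,0,0,0,0,0],[0,0,0,0,0,0,0]]]' |egrep 'clo|pos|wrist'; python3 - <<'E'
from h import *
a=np.load("scene1.npz")["frame"]; c=look("scene"); np.savez("scene3.npz",**c)
f=lambda x:cv2.resize(x[175:285,180:300],(400,367))
cv2.imwrite("pics/drawer.png",np.hstack([f(a),f(c["frame"])]))
E
```

```text
clock: 12.3
position: [0.5029, 0.2212, 0.1103]
wrist_force: [-1.0, -0.5, 6.6]
```

View pics/drawer.png

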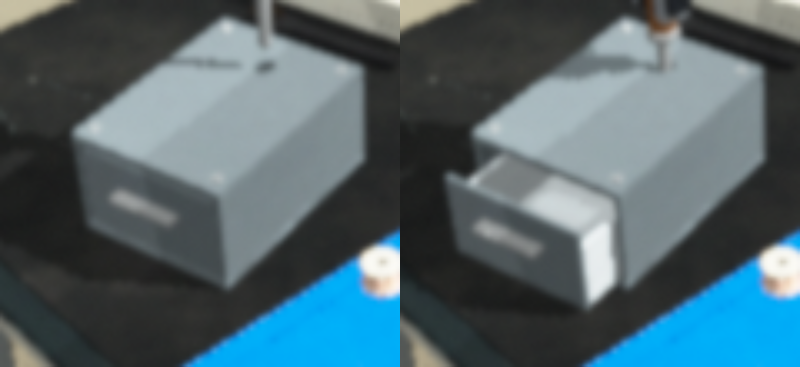

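The right half shows the drawer sliding out, its front having moved from about (150,205) to (510,250). I hold another 2.5 s and measure how far it is out.

```bash
python3 -m handwheel '[[[0,0,0,0,0,0,0],[0,0,0,0,0,0,0],[0,0,0,0,0,0,0],[0,0,0,0,0,0,0],[0,0,0,0,0,0,0],[0,0,0,0,0,0,0],[0,0,0,0,0,0,0],[0,0,0,0,0,0,0],[0,0,0,0,0,0,0],[0,0,0,0,0,0,0]]]' |egrep 'clo'; python3 -m handwheel '[[[0,0,0,0,0,0,0],[0,0,0,0,0,0,0],[0,0,0,0,0,0,0],[0,0,0,0,0,0,0],[0,0,0,0,0,0,0],[0,0,0,0,0,0,0],[0,0,0,0,0,0,0],[0,0,0,0,0,0,0],[0,0,0,0,0,0,0],[0,0,0,0,0,0,0]]]' |egrep 'clo|pos|wrist'; python3 - <<'E'
from h import *
c=look("scene"); 
for n,cc in(("0",np.load("scene1.npz")),("mid",np.load("scene3.npz")),("now",c)):
    W=pts(cc); m=(abs(W[...,1]-.223)<.03)&(W[...,2]>.01)&(W[...,2]<.045)&(W[...,0]<.46)&(W[...,0]>.3)
    print(n,m.sum(),np.nanpercentile(W[m][:,0],[2,25,50]))
E
```

```text
clock: 13.6
clock: 14.85
position: [0.5029, 0.2212, 0.1103]
wrist_force: [-1.0, -0.5, 6.4]
0 331 [0.3836283  0.39059639 0.39249411]
mid 364 [0.35404803 0.36164632 0.3630831 ]
now 391 [0.34407749 0.35203061 0.35324705]
```

The drawer is about 39 mm out. I lift clear and go back over the stand.

```bash
python3 -m handwheel '[[[0,0,-0.01,0,0,0,0],[0,0,-0.03,0,0,0,0],[0,0,-0.035,0,0,0,0],[-0.0072,-0.039,0,0,0,0,0],[-0.0072,-0.039,0,0,0,0,0],[-0.0072,-0.039,0,0,0,0,0],[-0.0072,-0.039,0,0,0,0,0],[-0.0072,-0.039,0,0,0,0,0],[-0.0072,-0.039,0,0,0,0,0],[-0.0072,-0.039,0,0,0,0,0]]]'|egrep 'wrist'; python3 -m handwheel '[[[0,0,0.03,0,0,0,0],[0,0,0.02,0,0,0,0],[0,0,0,0,0,0,0],[0,0,0,0,0,0,0]]]' | grep wrist; python3 d.py 0.4565 -0.0534 0.121; python3 - <<'E'
from h import *
c=look("scene"); np.savez("scene4.npz",**c)
cv2.imwrite("pics/back.png",cv2.resize(c["frame"][225:285,340:420],(800,600),interpolation=cv2.INTER_CUBIC))
W=pts(c); m=(abs(W[...,1]-.223)<.03)&(W[...,2]>.01)&(W[...,2]<.045)&(W[...,0]<.46)&(W[...,0]>.3)
print(np.nanpercentile(W[m][:,0],[2,25,50]))
E
```

```text
wrist_force: [0.2, -0.3, -1.3]
wrist_force: [0.3, 0.3, 0.1]
pos [ 0.4568 -0.0526  0.1356] tool delta mm [ 0.  -0.8 14.6] turn [0.     0.0007 0.0006]
t 16.65 F [0.28 0.26 0.1 ] open 0.015216779455945222 39.38882768154144 tilt [ 7.e-04 -2.e-04 -1.e+00]
[0.34436153 0.35202612 0.35327885]
```

View pics/back.png

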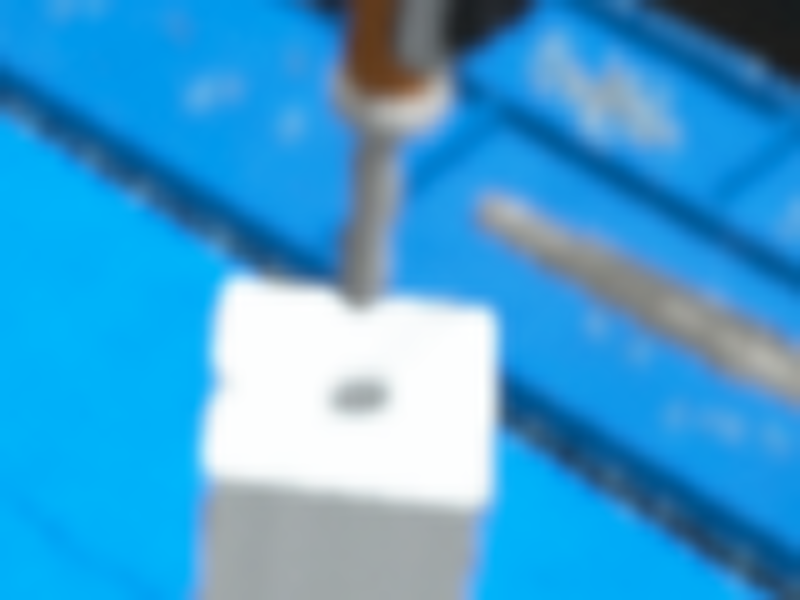

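The tip is at crop (361,303) and the stand hole at (360,397), i.e. full-image pixels of about (375.6,254.8) and (375.5,264.2).

```bash
python3 - <<'E'
from h import *
c=dict(np.load("scene4.npz")); T=np.linalg.inv(c["pose"]);K=c["intrinsics"]
def proj(p):
    q=T[:3,:3]@p+T[:3,3]; return (K@np.array([q[0],-q[1],-q[2]]))[:2]/-q[2]
cr=lambda x,y:(340+x/10-.5,225+y/10-.5)
g=cv2.cvtColor(c["frame"],cv2.COLOR_BGR2GRAY)[259:270,370:382].astype(float); w=np.clip(225-g,0,None); v,u=np.mgrid[259:270,370:382]
hu,hv=(w*u).sum()/w.sum(),(w*v).sum()/w.sum(); print("hole px",hu,hv)
hole=ray(c,hu,hv,.055); print(hole)
for z in(.071,.0721,.073):
    t=ray(c,*cr(361,303),z); print(z,(t-hole)[:2]*1000)
for z in(.0721,.09,.1181): print(np.round((proj(np.array([*hole[:2],z]))-[340,225]+.5)*10,1))
E
```

```text
hole px 375.5706618962433 264.18425760286226
[ 0.45431096 -0.05493547  0.055     ]
0.071 [4.71272734 3.70457792]
0.0721 [3.55622885 3.30463109]
0.073 [2.61000281 2.97740187]
[370.4 322.4]
[380.9 242.2]
[398.  111.8]
```

```bash
python3 -m handwheel '[[[-0.0005,-0.0009,0,0,0,0,0],[0,0,0.006,0,0,0,0],[0,0,0.006,0,0,0,0],[0,0,0.002,0,0,0,0],[0,0,0,0,0,0,0],[0,0,0,0,0,0,0]]]'|egrep 'pos|wrist'; python3 -m handwheel '[[[0,0,0.0015,0,0,0,0],[0,0,0.0015,0,0,0,0],[0,0,0,0,0,0,0]]]'|egrep 'pos|wrist';  python3 -m handwheel '[[[0,0,0.0015,0,0,0,0],[0,0,0.0015,0,0,0,0],[0,0,0,0,0,0,0]]]'|egrep 'pos|wrist'
```

```text
position: [0.4566, -0.0536, 0.1209]
wrist_force: [-0.6, 0.3, -1.4]
position: [0.4565, -0.0536, 0.1177]
wrist_force: [-0.0, -0.5, -0.5]
position: [0.4565, -0.0536, 0.1146]
wrist_force: [0.3, 0.0, -0.9]
```

```bash
python3 -m handwheel '[[[0,0,0.003,0,0,0,0],[0,0,0.003,0,0,0,0],[0,0,0,0,0,0,0]]]'|egrep 'pos|wrist'
```

```text
position: [0.4563, -0.0536, 0.1085]
wrist_force: [-0.4, 0.1, -0.0]
```

```bash
python3 -m handwheel '[[[0,0,0.004,0,0,0,0],[0,0,0.004,0,0,0,0],[0,0,0.004,0,0,0,0],[0,0,0,0,0,0,0]]]'|egrep 'pos|wrist'
```

```text
position: [0.4563, -0.0535, 0.0964]
wrist_force: [-0.3, 0.4, -1.4]
```

```bash
python3 -m handwheel '[[[0,0,0.004,0,0,0,0],[0,0,0.004,0,0,0,0],[0,0,0.004,0,0,0,0],[0,0,0,0,0,0,0]]]'|egrep 'pos|wrist'
```

```text
position: [0.4563, -0.0535, 0.0845]
wrist_force: [0.4, -0.4, -0.0]
```

```bash
python3 -m handwheel '[[[0,0,0.003,0,0,0,0],[0,0,0.003,0,0,0,0],[0,0,0,0,0,0,0]]]'|egrep 'clo|pos|wrist'
```

```text
clock: 19.95
position: [0.4564, -0.0535, 0.0786]
wrist_force: [0.3, -0.0, -1.5]
```

```bash
python3 -m handwheel '[[[0,0,0.002,0,0,0,0],[0,0,0.002,0,0,0,0],[0,0,0,0,0,0,0]]]'|egrep 'pos|wrist'; python3 -m handwheel '[[[0,0,0.001,0,0,0,0],[0,0,0,0,0,0,0]]]'|egrep 'clo|pos|wrist'
```

```text
position: [0.4565, -0.0536, 0.0747]
wrist_force: [0.4, 0.5, -1.1]
clock: 20.58
position: [0.4566, -0.0536, 0.0738]
wrist_force: [-0.3, 0.1, 0.5]
```

```bash
python3 -m handwheel '[[[0,0,0.001,0,0,0,0],[0,0,0,0,0,0,0]]]'|egrep 'clo|pos|wrist'
```

```text
clock: 20.82
position: [0.4565, -0.0536, 0.0728]
wrist_force: [-1.0, 0.5, -1.3]
```

```bash
python3 -m handwheel '[[[0,0,0.001,0,0,0,0],[0,0,0,0,0,0,0]]]'|egrep 'clo|pos|wrist'; python3 -m handwheel '[[[0,0,0,0,0,0,0.02],[0,0,0,0,0,0,0.03],[0,0,0,0,0,0,0.06],[0,0,0,0,0,0,0.0854],[0,0,0,0,0,0,0.0854],[0,0,0,0,0,0,0.0854],[0,0,0,0,0,0,0.0854]]]'|egrep 'pos|wrist|open'; python3 -m handwheel '[[[0,0,-0.02,0,0,0,0.0854],[0,0,-0.04,0,0,0,0.0854],[0,0,-0.05,0,0,0,0.0854],[0,0,-0.03,0,0,0,0.0854],[0,0,0,0,0,0,0.0854],[0,0,0,0,0,0,0.0854]]]'|egrep 'clo|pos|wrist|open'; python3 - <<'E'
from h import *
c=look("scene"); cv2.imwrite("pics/end.png",cv2.resize(c["frame"][170:330,180:460],(800,457)))
W=pts(c); m=(abs(W[...,1]-.223)<.03)&(W[...,2]>.01)&(W[...,2]<.045)&(W[...,0]<.46)&(W[...,0]>.3)
print(np.nanpercentile(W[m][:,0],[2,25,50]))
z=W[...,2]; hsv=cv2.cvtColor(c["frame"],cv2.COLOR_BGR2HSV)
o=(hsv[...,0]<20)&(hsv[...,1]>110)&(abs(W[...,0]-.455)<.03)&(abs(W[...,1]+.053)<.03)
p=W[o&(z>.104)&(z<.13)]; print("handle top",p.mean(0),p.max(0),"start .4516 -.0546 .1088, max .1128")
E
```

```text
clock: 21.08
position: [0.4567, -0.0536, 0.0724]
wrist_force: [-2.4, 1.1, 10.2]
position: [0.4566, -0.0536, 0.0718]
wrist_force: [0.5, -0.1, -0.0]
opening: 0.0854
clock: 22.7
position: [0.4562, -0.0535, 0.2111]
wrist_force: [-0.1, -0.6, 0.6]
opening: 0.0852
[0.34424664 0.3519685  0.35319958]
handle top [ 0.45127438 -0.05513923  0.10881516] [ 0.45808629 -0.04919793  0.11175259] start .4516 -.0546 .1088, max .1128
```

View pics/end.png

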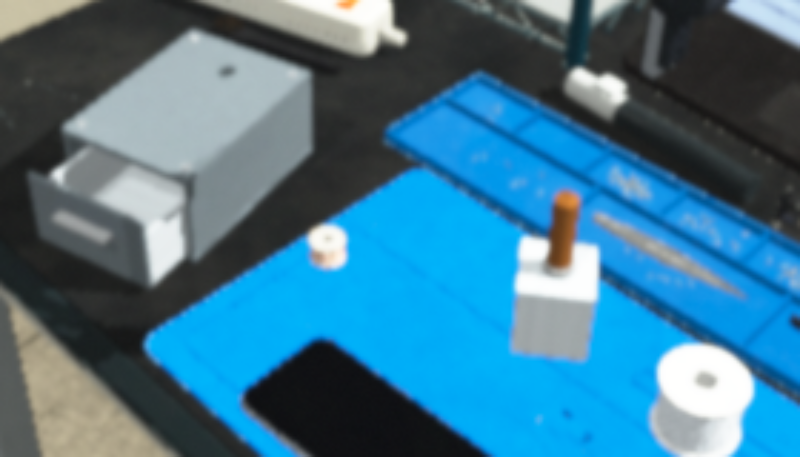

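The picture shows the dowel upright and home in its stand at (563,235), the drawer fully out at (110,220), and the spools in place. I hand it in.

```bash
python3 -c "
from rig import env; print(env.job_done())"
```

```text
the job is handed in; nothing more can be done
None
```

The job is handed in: the drawer measured about 39 mm out, the dowel is back upright and home in its stand, and both spools look unmoved (the brush was not checked); no verdict came back.

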